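Change over the stall's hand lamps by their slide switches

TASK

The blue hand lamp, which is on now, is running low: slide the green lamp's switch on (towards its lens), and only then slide the blue lamp's switch off (towards its tail), so that the stall is never without light. Leave the orange lamp's switch as it is.

Things in the scene. Friction and masses are not known exactly. Their poses are not given: they have to be found in the camera images.
- green_ridge (a point): White ridge of the flush thumb switch on top of the green flat hand lamp: 10 mm high above the lamp's flat top (48 mm over the table), 8 mm thick along the lamp, 26 mm wide across. Point: middle of its top edge, 58 mm over the table; it rides with the switch. x: along the lamp to its lens (white, with aluminium collar); z up. Starts off (tail end of its 20 mm travel); on = lens end.
- blue_ridge (a point): The same point and axes on the like switch of the blue lamp, which starts on (lens end; a red patch then shows on the tail side of the ridge). All three switches: 20 mm between stops, a detent of up to about 5 N; pushed past half way the switch snaps to the far stop, short of that it springs back.
- orange_ridge (a point): The same point and axes on the like switch of the orange lamp; starts off. All three lamps are fixed in plywood cradles, 64 mm wide, 174 mm long with a black rubber tail cap; the collar stands 2 mm above the flat top. The ridge, when off, is 107 mm from the lens end and 67 mm from the tail end; when on, 20 mm nearer the lens.
There are look-alikes about, which are no part of the job. What is shaped like the part that bears blue_ridge but purple is not meant.

How it is judged:
On the way, in this order (a step that is already met when the one before it is completed fails the run):
1. the green lamp is switched on while the blue lamp is still on (distance of green_ridge from where it was at the start of the episode above 0.015 m and distance of blue_ridge from where it was at the start of the episode below 0.005 m), for 0.2 s.
2. then the blue lamp is switched off (distance of each of green_ridge, blue_ridge from where it was at the start of the episode above 0.015 m), for 0.2 s.
At the end, for the whole second after the job is handed in: The green switch is on and the blue switch is off, each within 5 mm of the far stop of its 20 mm travel, and the orange switch is within 5 mm of where it started (off) (all of step 2 and distance of orange_ridge from where it was at the start of the episode below 0.005 m); the robot touches nothing.
It fails at once if the blue lamp goes off (past mid-travel) while the green lamp is not on (distance of blue_ridge from where it was at the start of the episode above 0.01 m and distance of green_ridge from where it was at the start of the episode below 0.01 m).
It fails at once if the orange lamp's switch is slid past its detent (distance of orange_ridge from where it was at the start of the episode above 0.01 m).
It also fails if it takes over 42 s, if anything falls off the work surface, if the arm or the gripper's body presses on something with over 40 N, if the wrist force passes 120 N, or if a joint passes its speed limit or range.

ROBOT

A 6-joint arm with a two-finger parallel gripper is mounted at the origin on the work surface. World frame = base frame: x ahead of the robot, y to its left, z up, the work surface at z = 0. Lengths are in m, angles in rad, forces in N, time in s.
With the tool pointing down it reaches from about 0.35 to 0.775 m from the base axis. Payload 5.5 kg.
Tool frame: the origin (TCP) lies at the very end of the fingers, on their centre line; the grasp point (between the pads) lies 19 mm behind it (env.grip_point_offset is the distance from the TCP to the grasp point, in m); z points along the fingers, y is the line along which they close (so a half turn about z gives the same grasp; the last joint's range is limited). The gripper opens to 85 mm and grips with 20 to 120 N. Pads are 22 mm wide; open, the fingers measure 114 mm over their backs; the gripper's body (76 mm by 85 mm) begins 54 mm behind the grasp point. The pads swing forward as they close: fully open they stand 13 mm farther back than shut.
Start: joints at [-0.14, 0.313, 0.046, 1.304, 0, 1.431], TCP at [0.575, -0, 0.231] pointing down, gripper open.
Joint ranges: [-2.76, 2.76], [-0.86, 1.69], [-1.03, 1.26], [-2.2, 2.34], [-1.47, 1.5], [-3.14, 3.14]. Speed limits (rad/s): [2.57, 2.57, 3.14, 3.14, 3.14, 3.14].

INTERFACE

Orientations are given as a unit quaternion [w, x, y, z].
In Python, from workcell import sensors, imaging, workorder, env gives the robot as it stands.
- The arm moves only by the shell command python3 -m handwheel 'ROWS' [FORCE]. ROWS is JSON, a list of rows, each a list of 5 numbers: the shift along the tool's x, y, z in mm, then the turn about the tool's z in rad, then the opening, from 0 (shut) to 1 (fully open). A call has 1 to 8 rows; each row is the pose to reach, as a shift and turn from the pose commanded when the call began, along the tool's axes at that moment; what a row does not reach only later rows make up. A row lasts 1/10 s, in which the tool goes at most 50 mm and 8.59 degrees, less where a joint would pass 70% of its speed; a pose out of reach is approached as far as the arm can. A call with a gripper value outside its range is refused whole. The fingers move at their own pace and stop on an object; FORCE is the grip in N (left out, the last holds). Time passes only in rows, so rows that repeat a pose let the fingers close. It gives the time, the measured TCP pose, the force, the opening and the grip force at its end, in the units of the state.
- sensors.get_state(): the state, without advancing time (a new reading comes with each control period).
- imaging.read_camera(name): name is "scene" or "side" or "wrist"; returns a dict with "color" (384x512x3 uint8, blue, green, red), "z_map" (384x512 float32, m along the optical axis (not along the pixel's ray), 0 where there is no reading), "fx", "fy", "cx", "cy" (pixels), "xyz" and "rotation" of the camera in the world. Camera axes: x right, y down, z forward; pixel columns grow to the right and rows downward; lengths in m; the calibration is good to about 2 mm. A picture is of the moment at which its call begins.
- workorder.hand_in(): hands the job in; it is judged then, once.
The state is a dict: "clock": time; "joint_pos": joint angles; "qvel": joint speeds; "tau": joint torques, N m; "tcp_pos": TCP position; "orientation": TCP orientation; "wrist_force": force on the tool from outside, world axes, zero at the start; "ft_torque": the same for the moment, N m; "finger_gap": finger opening in m; "grip_force": force on a finger pad.
Only numpy, scipy, OpenCV 4.12 (cv2) and the standard library are available. Lean on these libraries where they do the work, as an engineer would, in place of code of your own. Each camera call takes 0.05 s, during which the arm holds its last target. There are 200 camera calls.

## Working session

There is one attempt and no reset: what is moved stays moved. The work goes in short steps, Python scripts to look and compute and a shell command to move; the robot and the scene stay as the last step left them, time stands still between calls to the robot, and variables do not carry over. Pictures are saved under pics/ and viewed, at most 10 in all, crops included, and the job is handed in when it is done.

```bash
mkdir -p pics; ls; python3 - <<'E'
from workcell import sensors, imaging
import cv2, numpy as np
print(sensors.get_state())
a=imaging.read_camera("scene")
cv2.imwrite("pics/scene.png",a["color"])
for n in ("scene",):
  print(n,{k:a[k] for k in("fx","fy","cx","cy","xyz","rotation")})
np.savez("scene.npz",**a)
E
```

```text
pics
{'clock': 0.0, 'joint_pos': array([-1.39610037e-01,  3.13994000e-01,  4.49773726e-02,  1.30363663e+00,
        1.72200013e-05,  1.43116918e+00]), 'qvel': array([ 0.00073825,  0.00058873, -0.0011694 ,  0.00094658,  0.0009478 ,
        0.0016324 ]), 'tau': array([-2.90074182e-03, -4.80629075e+01,  2.98531097e+01,  1.95313990e-02,
       -3.83516899e-04, -4.27451073e-05]), 'tcp_pos': array([5.74472935e-01, 6.38859703e-05, 2.30411887e-01]), 'orientation': array([-7.46683678e-04,  7.07100432e-01,  7.07112521e-01, -5.51894632e-04]), 'wrist_force': array([-0.3035212 , -0.71618659, -0.32848947]), 'ft_torque': array([-0.00957655, -0.01859084, -0.01082185]), 'grip_force': 0.0, 'finger_gap': 0.08529154059450292}
scene {'fx': 493.34643203282275, 'fy': 493.34643203282275, 'cx': 249.56090849072547, 'cy': 187.16960482499908, 'xyz': array([1.21074718, 0.0983984 , 1.02995915]), 'rotation': array([-0.23618718,  0.64824244,  0.68317724, -0.23930359])}
```

View pics/scene.png

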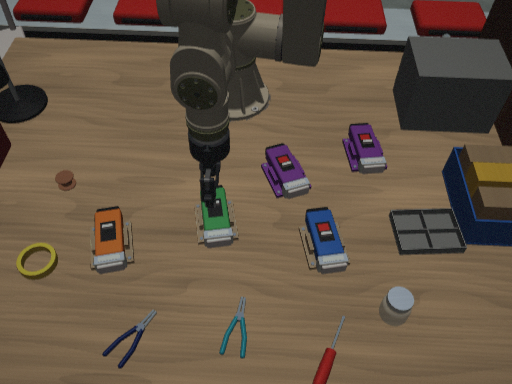

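The scene view shows orange at (109,235), green at (216,214) partly under the gripper, blue at (325,238), and two purple look-alikes at (287,168) and (365,146). The blue lamp's lens points down in the image. Next I'll measure and take an enlarged crop.

```bash
cat > h.py <<'E'
import numpy as np, cv2
from scipy.spatial.transform import Rotation as R
def cast(c,uv,z):
    uv=np.atleast_2d(uv).astype(float); q=np.asarray(c["rotation"])
    M=R.from_quat(q[[1,2,3,0]]).as_matrix()
    d=np.c_[(uv[:,0]-c["cx"])/c["fx"],(uv[:,1]-c["cy"])/c["fy"],np.ones(len(uv))]@M.T
    o=np.asarray(c["xyz"]); return o+d*((z-o[2])/d[:,2])[:,None]
HUE={"orange":(5,18),"green":(45,75),"blue":(100,118),"purple":(130,160)}
def blobs(c,name):
    h=cv2.cvtColor(c["color"],cv2.COLOR_BGR2HSV); a,b=HUE[name]
    m=cv2.inRange(h,(a,150 if name!="purple" else 90,60),(b,255,255))
    cs,_=cv2.findContours(cv2.morphologyEx(m,cv2.MORPH_CLOSE,np.ones((3,3))),cv2.RETR_EXTERNAL,cv2.CHAIN_APPROX_NONE)
    return [k for k in cs if cv2.contourArea(k)>150]
E
python3 - <<'E'
from h import *
from workcell import imaging
s=dict(np.load("scene.npz"))
for n in ("side","wrist"):
    a=imaging.read_camera(n); np.savez(n+".npz",**a); print(n,a["xyz"],a["rotation"])
    cv2.imwrite(f"pics/{n}.png",a["color"])
for n in HUE:
    for k in blobs(s,n):
        p=cast(s,k[:,0],0.048)[:,:2]
        r=cv2.minAreaRect((p*1000).astype(np.float32)); print(n,k[:,0].mean(0).round(),np.round(r[0]),np.round(r[1]),round(r[2],1))
cv2.imwrite("pics/crop.png",cv2.resize(s["color"][130:290,80:400],None,fx=2.5,fy=2.5,interpolation=cv2.INTER_CUBIC))
E
```

```text
side [-0.11350807 -0.82612024  0.82715904] [-0.43740841  0.85752397 -0.24536379  0.11455627]
wrist [0.57615352 0.08443552 0.37366259] [ 1.65355020e-01  9.86233943e-01  3.35150350e-04 -4.64072881e-04]
orange [108. 232.] [ 560. -257.] [128.  65.] 13.9
blue [324. 232.] [534. 256.] [126.  62.] 12.2
purple [280. 170.] [338. 156.] [162.  96.] 22.5
purple [360. 146.] [241. 377.] [167.  99.] 8.9
```

View pics/crop.png

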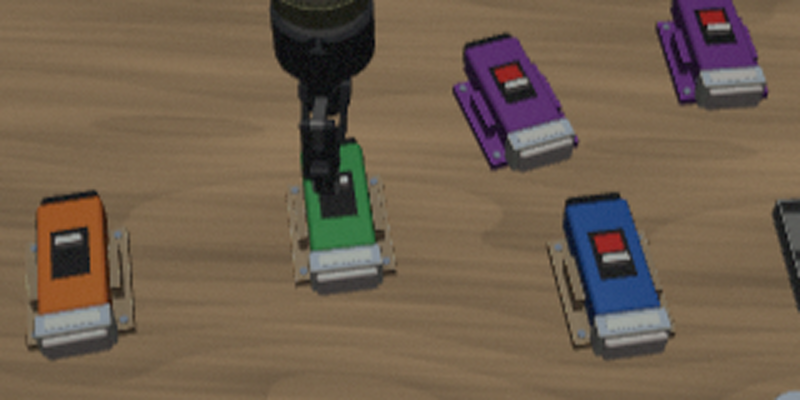

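View pics/wrist.png

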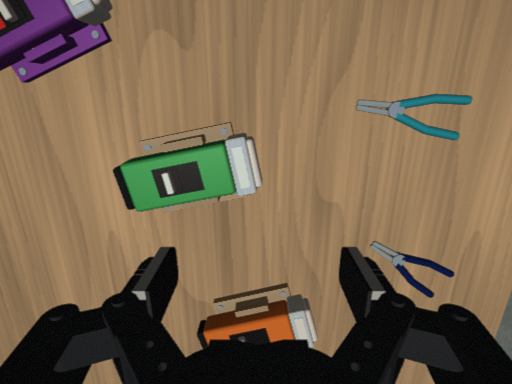

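View pics/side.png

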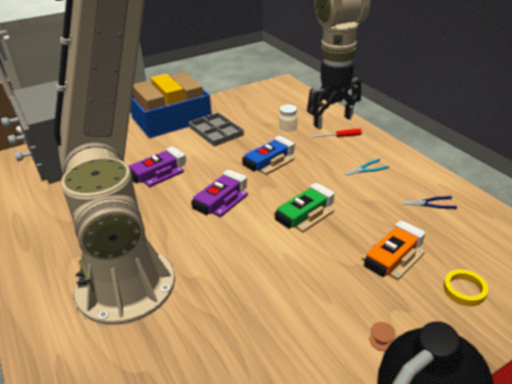

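The crop confirms the targets. Green (216,214 in scene, 178,178 in wrist) is off, with its ridge at the tail end. Blue (325,238) is the only blue lamp, with red showing on its tail side, so it is on. The purple ones are ruled out by colour. All lenses point roughly towards +x.

```bash
cat >> h.py <<'E'
def ridge(c,name):
    out=[]
    h=cv2.cvtColor(c["color"],cv2.COLOR_BGR2HSV)
    for k in blobs(c,name):
        if cv2.contourArea(k)<300: continue
        m=np.zeros(h.shape[:2],np.uint8); cv2.drawContours(m,[cv2.convexHull(k)],-1,255,-1)
        m=cv2.erode(m,np.ones((5,5)))
        w=cv2.inRange(h,(0,0,120),(180,80,255))&m
        n,l,st,ce=cv2.connectedComponentsWithStats(w)
        if n<2: continue
        i=1+st[1:,4].argmax(); r=cv2.minAreaRect((cast(c,k[:,0],.048)[:,:2]*1000).astype(np.float32))
        b=cv2.boxPoints(r); e=[b[1]-b[0],b[2]-b[1]]; e=max(e,key=np.linalg.norm); e=e*np.sign(e[0])
        out.append((ce[i].round(1),st[i,4],(cast(c,ce[i],.056)[0,:2]*1000).round(1),np.round(r[0]),np.round(r[1]),np.degrees(np.arctan2(e[1],e[0])).round(1)))
    return out
E
python3 - <<'E'
from h import *
for f in("scene","side","wrist"):
    c=dict(np.load(f+".npz"))
    for n in("orange","green","blue"): 
        for r in ridge(c,n): print(f,n,*r)
E
```

```text
scene orange [106.4 225.2] 22 [ 551.4 -263.7] [ 560. -257.] [128.  65.] 13.9
scene blue [325.9 232.6] 25 [543.  260.2] [534. 256.] [126.  62.] 12.2
side orange [390.7 244.2] 57 [ 553.4 -262.9] [ 549. -271.] [156.  76.] 15.2
side green [299.7 201.1] 34 [469.7 -16.1] [469. -27.] [145.  76.] 12.3
side blue [269.1 146.9] 15 [545.2 255.9] [523. 237.] [149.  85.] 11.7
wrist orange [236. 315.] 1 [ 545.2 -208.4] [ 558. -239.] [129.  72.] 12.9
wrist green [167.3 183.2] 145 [469.4 -16.1] [480. -12.] [127.  62.] 11.5
```

```bash
python3 -m handwheel '[[-6,-33,20,-0.05,0],[-11,-66,45,-0.1,0],[-17,-99,75,-0.15,0],[-22,-132,110,-0.2,0],[-22,-132,130,-0.2,0],[-22,-132,130,-0.2,0],[-22,-132,130,-0.2,0]]' 40; python3 -c "
from h import *
from workcell import imaging
c=imaging.read_camera('wrist');cv2.imwrite('pics/w2.png',c['color']);np.savez('w2.npz',**c)
for n in('green','blue'):
  for r in ridge(c,n):print(n,*r)
c=imaging.read_camera('side');np.savez('s2.npz',**c)
cv2.imwrite('pics/s2.png',cv2.resize(c['color'][80:240,200:400],None,fx=3,fy=3,interpolation=cv2.INTER_CUBIC))"
```

```text
clock: 0.85
tcp_pos: [0.4439, -0.0222, 0.1019]
orientation: [0.0, 0.633, 0.774, 0.0]
wrist_force: [0.5, -0.1, 0.9]
finger_gap: -0.0003
grip_force: 0.0
green [293.3 213.7] 371 [470.2 -15.7] [479. -12.] [127.  62.] 11.5
```

View pics/s2.png

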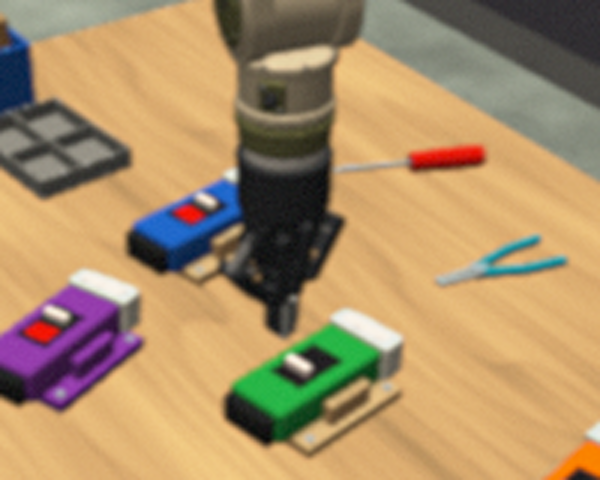

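The closed fingers hover tail-side above the green lamp, lined up with its axis. I'll descend to about 4 mm above the flat top, then push gently.

```bash
python3 -m handwheel '[[0,0,25,0,0],[0,0,42,0,0],[0,0,50,0,0],[0,0,50,0,0]]'; python3 -m handwheel '[[0,5,0,0,0],[0,10,0,0,0],[0,14,0,0,0],[0,18,0,0,0],[0,18,0,0,0]]'
```

```text
clock: 1.35
tcp_pos: [0.4435, -0.022, 0.0513]
orientation: [-0.0, 0.633, 0.774, -0.0]
wrist_force: [-0.2, -0.3, -0.3]
finger_gap: -0.0001
grip_force: 0.0
clock: 1.85
tcp_pos: [0.4609, -0.0185, 0.0515]
orientation: [0.0, 0.633, 0.774, -0.0]
wrist_force: [-2.5, -2.0, 4.4]
finger_gap: -0.0001
grip_force: 2.5
```

```bash
python3 -m handwheel '[[0,4,0,0,0],[0,8,0,0,0],[0,10,0,0,0],[0,10,0,0,0]]'; python3 -c "
from h import *
from workcell import imaging
c=imaging.read_camera('wrist');cv2.imwrite('pics/w3.png',c['color'])
for n in('green','blue'):
  for r in ridge(c,n):print(n,*r)
c=imaging.read_camera('side')
for n in('green','blue'):
  for r in ridge(c,n):print(n,*r)
"
```

```text
clock: 2.25
tcp_pos: [0.4714, -0.0163, 0.0513]
orientation: [0.0, 0.633, 0.774, 0.001]
wrist_force: [-0.6, -0.5, -0.2]
finger_gap: 0.0001
grip_force: 0.0
green [290.6 249.2] 508 [490.1 -10.5] [479. -12.] [126.  63.] 11.5
green [306.8 198.6] 19 [491.3 -17.3] [467. -26.] [147.  80.] 13.0
blue [269.2 147. ] 16 [545.  255.1] [523. 238.] [149.  84.] 12.9
blue [168. 104.] 1 [398.1 699.8] [392. 644.] [292. 277.] 71.5
```

View pics/w3.png

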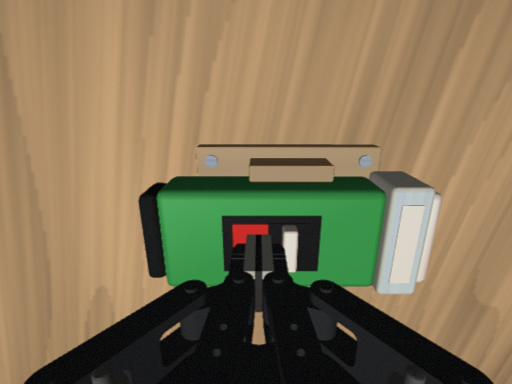

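Green is on: its red patch shows at (250,235) and the ridge at (290,249) has moved 20 mm. Blue is unchanged. Now I'll lift and move to the lens side of the blue ridge.

```bash
python3 -m handwheel '[[0,-2,-25,0,0],[0,-2,-60,0,0],[42,25,-60,0,0],[84,50,-60,0,0],[126,75,-60,0,0],[168,100,-60,0,0],[210,126,-60,0,0],[254,153,-60,0,0]]';  python3 -m handwheel '[[0,0,0,0,0],[0,0,0,0,0]]'; python3 -c "
from h import *
from workcell import imaging
for s in ('wrist','side','scene'):
  c=imaging.read_camera(s)
  if s=='wrist':cv2.imwrite('pics/w4.png',c['color'])
  for n in('green','blue','orange'):
    for r in ridge(c,n):print(s,n,*r)
"
```

```text
clock: 3.15
tcp_pos: [0.5696, 0.2634, 0.1111]
orientation: [-0.0, 0.633, 0.774, -0.0]
wrist_force: [1.2, -0.8, 0.2]
finger_gap: -0.0002
grip_force: 0.0
clock: 3.35
tcp_pos: [0.5689, 0.2624, 0.1103]
orientation: [-0.0, 0.632, 0.775, -0.001]
wrist_force: [0.1, 0.0, 0.2]
finger_gap: -0.0
grip_force: 0.0
wrist blue [224.4 209.3] 344 [545.3 258.6] [535. 260.] [127.  64.] 11.7
side green [305.1 197.8] 38 [489.7 -11.8] [469. -28.] [144.  77.] 11.8
side blue [269.1 146.9] 15 [545.2 255.9] [523. 237.] [149.  85.] 11.7
side orange [390.7 244.2] 56 [ 553.6 -262.9] [ 549. -271.] [156.  76.] 15.1
scene blue [325.4 232.8] 24 [543.6 259. ] [534. 256.] [126.  62.] 12.2
scene orange [106.4 225.2] 23 [ 551.2 -263.6] [ 560. -257.] [127.  66.] 14.6
```

View pics/w4.png

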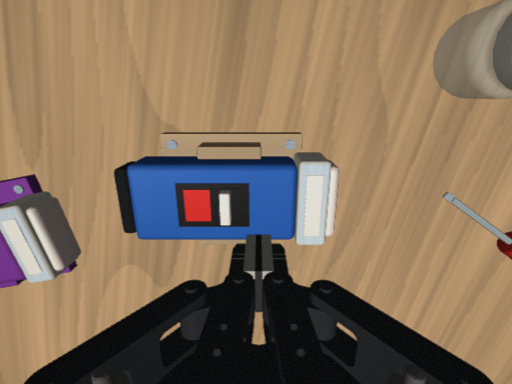

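The fingers are above the blue lamp between the ridge (224,209) and the collar (313,200), with the red patch at (197,206) on the tail side. I'll descend and push towards the tail.

```bash
python3 -m handwheel '[[0,2,30,0,0],[0,2,50,0,0],[0,2,59,0,0],[0,2,59,0,0]]'; python3 -m handwheel '[[0,-5,0,0,0],[0,-10,0,0,0],[0,-14,0,0,0],[0,-18,0,0,0],[0,-22,0,0,0],[0,-26,0,0,0],[0,-27,0,0,0],[0,-27,0,0,0]]'; python3 -c "
from h import *
from workcell import imaging
for s in ('wrist','side'):
  c=imaging.read_camera(s)
  for n in('green','blue','orange'):
    for r in ridge(c,n):print(s,n,*r)
"
```

```text
clock: 3.9
tcp_pos: [0.5702, 0.2602, 0.0512]
orientation: [-0.001, 0.634, 0.774, -0.001]
wrist_force: [-0.0, -0.1, 0.4]
finger_gap: -0.0001
grip_force: 0.0
clock: 4.7
tcp_pos: [0.5438, 0.2562, 0.052]
orientation: [-0.001, 0.633, 0.774, -0.001]
wrist_force: [-0.5, 0.4, 0.6]
finger_gap: 0.0
grip_force: 0.0
wrist blue [229.7 243.7] 417 [528.9 258.2] [534. 261.] [127.  68.] 11.6
side green [305.2 197.8] 37 [489.9 -12. ] [469. -27.] [145.  77.] 12.4
side blue [264.5 149.5] 17 [525.7 250.7] [523. 237.] [149.  85.] 11.7
side orange [390.7 244.2] 57 [ 553.4 -262.9] [ 549. -271.] [156.  76.] 15.1
```

Blue has snapped off: it moved about 20 mm towards the tail, and no force remains. I'll retreat and check.

```bash
python3 -m handwheel '[[0,3,-25,0,0],[0,3,-70,0,0],[0,3,-110,0,0],[0,3,-150,0,0],[0,3,-150,0,0],[0,3,-150,0,0],[0,3,-150,0,0],[0,3,-150,0,0]]'; python3 -c "
from h import *
from workcell import imaging
for s in ('wrist','side','scene'):
  c=imaging.read_camera(s)
  if s=='scene':cv2.imwrite('pics/end.png',cv2.resize(c['color'][130:290,80:400],None,fx=2.5,fy=2.5,interpolation=cv2.INTER_CUBIC))
  for n in('green','blue','orange'):
    for r in ridge(c,n):print(s,n,*r[:3])
"
```

```text
clock: 5.6
tcp_pos: [0.5468, 0.2567, 0.2003]
orientation: [-0.001, 0.633, 0.774, -0.001]
wrist_force: [-0.0, -0.0, -0.3]
finger_gap: -0.0004
grip_force: 0.0
wrist blue [237.  174.5] 184 [525.6 255. ]
side green [305.  197.7] 37 [489.8 -11.4]
side blue [264.4 149.5] 16 [525.2 250.8]
side orange [390.7 244.2] 56 [ 553.6 -262.9]
scene blue [323.4 225.7] 24 [523.4 255.1]
scene orange [106.4 225.2] 23 [ 551.2 -263.6]
```

View pics/end.png

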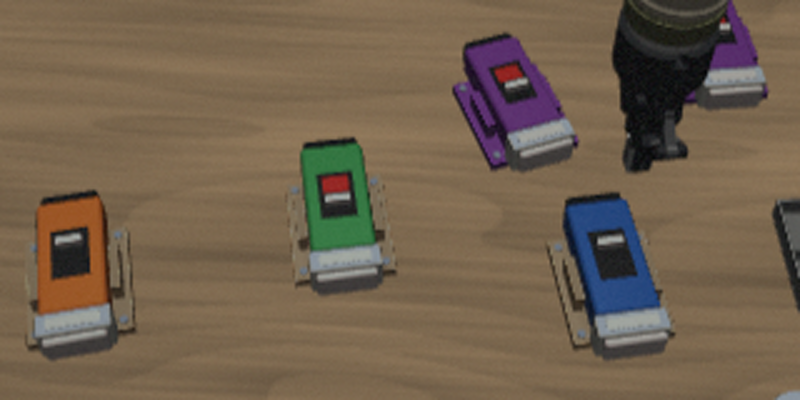

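The final view shows green on (red patch at crop 337,185), blue off (ridge at crop 608,240, no red), orange unchanged, and the arm clear of everything.

```bash
python3 -c "
from workcell import workorder
print(workorder.hand_in())"
```

```text
the job is handed in; nothing more can be done
None
```

I switched the green lamp on first and then the blue lamp off, left the orange switch where it was, and handed the job in at about 6 s on the robot clock; the hand-in returned no verdict.

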